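# Draw the gauging rule out of the half-boarded wine case

## Task

The yellow gauging rule lies inside the pine wine case and is longer than the hatch left between the two nailed lid boards: take hold of it through the hatch, tilt it so that one end comes out first while the other is still inside, and draw it out without forcing it against the lid boards. Finish still holding it in the gripper, level and still, in the air above the case and clear of it by a hand's breadth (about 10 cm). Leave the bottle, the cup and the bung standing where they are.

Things in the scene. Friction and masses are not known exactly. Their poses are not given: they have to be found in the camera images.
- case: Fixed pine wine case that cannot move, outside 190 mm (its x) by 480 mm (its y) by 78 mm high, inside 170 by 464 mm. Origin: centre of its underside, on the bench; y along its length, z up. Floor top at z = 6 mm. The side walls beside the hatch end at z = 68 mm.
- lid_boards: The two pine lid boards nailed over the ends of the case, fixed: each 10 mm thick (z = 68 to 78 mm) and 190 mm wide (x), from |y| = 95 mm to |y| = 240 mm, with the hatch between them. Same origin and axes as the case.
- hatch (a point): Centre of the hatch, the opening between the two lid boards: 170 mm (case x) by 190 mm (case y), at mid thickness of the boards, 73 mm above the bench.
- batten (a point): Middle of the top of the dark batten at case y = +62 mm; its twin is at y = -62 mm. Each is 12 mm wide, runs across the case along x, and its top is 26 mm above the bench.
- rule: Gauging rule: loose rigid yellow bar, black marks on top, brass ends; 290 mm long (its y), 22 mm wide (x), 16 mm thick (z), about 0.12 kg, balanced at mid length. Origin: centre of its underside. It starts level on both battens, along the case within 5 degrees, its middle within 25 mm (case y) and 12 mm (case x) of the hatch's centre, both ends under the lid boards.
- rule_mid (a point): Centre of the gauging rule. At the start both ends of the rule are 60 mm or more from the end walls.
- rule_end_a (a point): Centre of the rule's end face at its +y end.
- rule_end_b (a point): Centre of the rule's end face at its -y end.
- sample_bottle: Bystander: a small green sample bottle with a red cap, 54 mm across, 150 mm tall, standing on the bench beside one end of the case. Origin: centre of its underside.
- tasting_cup: Bystander: a steel tasting cup, 76 mm across, 70 mm tall, standing on the bench beside the other end of the case. Origin: centre of its underside.
- bung: Bystander: a cork barrel bung, 48 mm across, 40 mm tall, standing on the bench beyond the case's far long side (its +x side). Origin: centre of its underside.

How it is judged:
By the outcome, as a careful person would: the job done as asked, in the order asked, and still so for the second after the job is handed in, while the arm keeps its last pose, push and grip.
It also fails if it takes over 42 s, if anything falls off the work surface, if the arm or the gripper's body presses on something with over 40 N, if the wrist force passes 120 N, or if a joint passes its speed limit or range.

## Robot

A 7-joint arm with a two-finger parallel gripper is mounted at the origin on the work surface. World frame = base frame: x ahead of the robot, y to its left, z up, the work surface at z = 0. Lengths are in m, angles in rad, forces in N, time in s.
With the tool pointing down it reaches from about 0.35 to 0.9 m from the base axis. Payload 8.1 kg.
Tool frame: the origin (TCP) lies at the very end of the fingers, on their centre line; the grasp point (between the pads) lies 19 mm behind it; z points along the fingers, y is the direction in which the jaws open and shut (so a half turn about z gives the same grasp; the last joint's range is limited). The gripper opens to 92 mm and grips with 3 to 60 N. Pads are 19 mm wide; open, the fingers measure 130 mm over their backs; the gripper's body (75 mm by 190 mm) begins 47 mm behind the grasp point.
Start: joints at [-1.236, 0.434, 0.025, 1.573, -0.012, 1.134, -0.075], TCP at [0.265, 0.566, 0.227] pointing down, gripper open.
Joint ranges: [-2.62, 2.62], [-0.44, 2.09], [-1.27, 1.32], [0.08, 2.57], [-1.32, 4.46], [0.12, 2], [-2.74, 2.74]. Speed limits (rad/s): [2.22, 2.22, 3.01, 3.01, 3.14, 3.14, 3.14].

## Interface

Orientations are given as a rotation vector (axis times angle).
In Python, from cell import observe, get_image, sign_off gives the robot as it stands.
- The arm moves only by the tool arm_command, never from a script. Its argument "deltas" is a list of rows, each an object with "xyz": the shift along the tool's x, y, z in cm, a list of three; "turn": the turn about the tool's z in degrees; "jaw": the closure in counts, from 0 (fully open) to 255 (shut). A call has 1 to 5 rows; each row is the pose to reach, as a shift and turn from the pose measured when the call began, along the tool's axes at that moment; what a row does not reach only later rows make up. A row lasts 1/12 s, in which the tool goes at most 41.7 mm and 7.16 degrees, less where a joint would pass 70% of its speed; a pose out of reach is approached as far as the arm can. A call with a gripper value outside its range is refused whole. The fingers move at their own pace and stop on an object; "force" is the grip in N (left out, the last holds). Time passes only in rows, so rows that repeat a pose let the fingers close. It gives the time, the measured TCP pose, the force and the opening at its end, in the units of the state.
- observe(): the state, without advancing time (a new reading comes with each control period).
- get_image(name): name is "scene" or "top"; returns a dict with "frame" (384x512x3 uint8, red, green, blue), "depth" (384x512 float32, m along the optical axis (not along the pixel's ray), 0 where there is no reading), "camera_matrix" (3x3 intrinsics, pixels), "distortion" ([k1, k2, p1, p2, k3] as OpenCV has them; the pictures are not rectified), "cam_to_world" (4x4, takes a point from camera to world coordinates). Camera axes: x right, y up, looking along -z (the intrinsics and any distortion apply to the point x, -y, -z); pixel columns grow to the right and rows downward; lengths in m; the calibration is good to about 2 mm. A picture is of the moment at which its call begins.
- sign_off(): hands the job in, once; it reports no verdict.
The state is a dict: "clock": time; "joints": joint angles; "dq": joint speeds; "joint_efforts": joint torques, N m; "position": TCP position; "ee_rot": TCP orientation; "force": force on the tool from outside, world axes, zero at the start; "ft_torque": the same for the moment, N m; "width": opening from 0.0 (shut) to 1.0 (fully open).
Only numpy, scipy, OpenCV 4.12 (cv2) and the standard library are available. Lean on these libraries where they do the work, as an engineer would, in place of code of your own. Each camera call takes 0.05 s, during which the arm holds its last target.

## Working session

There is one attempt and no reset: what is moved stays moved. The work goes in short steps, Python scripts to look and compute and a tool call to move; the robot and the scene stay as the last step left them, time stands still between calls to the robot, and variables do not carry over. Pictures are saved under pics/ and viewed, and the job is handed in when it is done.

Besides the shell and the picture viewer there is one more tool, called by a JSON object that holds its "op" and its "data". arm_command: Moves the arm, as the interface text tells. Its arguments: {"type":"object","properties":{"deltas":{"type":"array","items":{"type":"object","properties":{"xyz":{"type":"array","items":{"type":"number"}},"turn":{"type":"number"},"jaw":{"type":"number"}}}},"force":{"type":"number"}},"required":["deltas"]}

```bash
mkdir -p pics; ls; python3 - <<'E'
from cell import observe,get_image
import cv2,numpy as np
print(observe())
for n in ("scene","top"):
    d=get_image(n); cv2.imwrite(f"pics/{n}0.png",d["frame"][:,:,::-1]); np.savez(f"{n}0.npz",**d)
    print(d["camera_matrix"],d["distortion"],d["cam_to_world"])
E
```

```text
pics
{'clock': 0.0, 'joints': array([-1.23559824,  0.4352343 ,  0.02494527,  1.57409546, -0.01159122,
        1.13400629, -0.07506106]), 'dq': array([-1.73689644e-04, -2.36906314e-04,  7.27738176e-05,  2.74507452e-03,
        8.31509420e-04, -9.32443259e-04,  1.13320038e-03]), 'joint_efforts': array([-4.82262894e-04, -6.67845440e+01,  9.84573998e-01, -3.14452994e+01,
       -6.06273604e-02,  4.29939525e-02,  1.45718582e-04]), 'position': array([0.26478786, 0.56556813, 0.22593826]), 'ee_rot': array([-6.82170489e-01, -3.06642068e+00,  2.48970548e-03]), 'force': array([-0.00515534, -0.12872976, -1.14230327]), 'ft_torque': array([-0.00028918, -0.00164167, -0.00999256]), 'width': 0.9999698709066546}
[[407.30250435   0.         249.06799138]
 [  0.         407.30250435 190.34268512]
 [  0.           0.           1.        ]] [-0.07063405  0.          0.          0.          0.        ] [[-0.77733694 -0.54149153  0.32020963  0.87524715]
 [ 0.62908205 -0.67051344  0.39327789  0.43264407]
 [ 0.00174822  0.50714757  0.86185746  0.89622869]
 [ 0.          0.          0.          1.        ]]
[[448.93150608   0.         253.15750685]
 [  0.         448.93150608 189.67205369]
 [  0.           0.           1.        ]] [-0.06229671  0.          0.          0.          0.        ] [[-0.00422042  0.98579406 -0.1679055   0.37385927]
 [-0.99994701 -0.00573694 -0.00854792  0.03137803]
 [-0.00938975  0.16786052  0.98576604  1.12570402]
 [ 0.          0.          0.          1.        ]]
```

View pics/scene0.png

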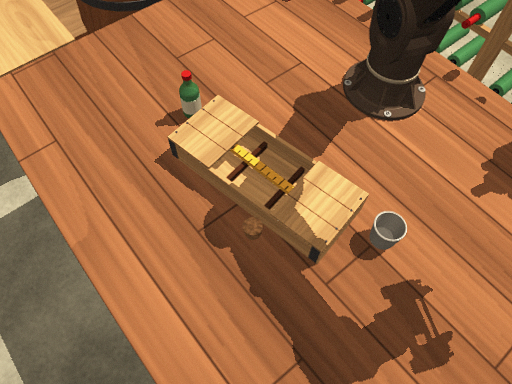

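View pics/top0.png

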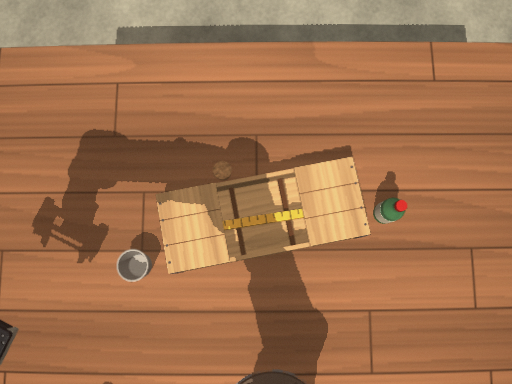

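The top view shows the case centred near (262,212), rotated about 9°. The yellow rule runs from (224,224) to (303,214) through the hatch, the cup is at (133,265), the bottle at (393,210) and the bung at (222,170). Next I measure the case and the rule.

```bash
cat > h.py <<'E'
import numpy as np,cv2
def world(d):
    K=d["camera_matrix"];D=d["distortion"];T=d["cam_to_world"];Z=d["depth"]
    h,w=Z.shape;u,v=np.meshgrid(np.arange(w),np.arange(h))
    p=cv2.undistortPoints(np.stack([u,v],-1).reshape(-1,1,2).astype(np.float64),K,D).reshape(h,w,2)
    r=np.stack([p[...,0],-p[...,1],-np.ones((h,w))],-1)
    P=(r*Z[...,None])@T[:3,:3].T+T[:3,3]
    return P,r@T[:3,:3].T,T[:3,3],Z>0
def onplane(r,o,z): return o+r*((z-o[2])/r[...,2])[...,None]
def yellow(d):
    hsv=cv2.cvtColor(np.ascontiguousarray(d["frame"]),cv2.COLOR_RGB2HSV)
    return hsv
def yaw_of(rv):
    R=cv2.Rodrigues(np.array(rv))[0]; return R
E
python3 - <<'E'
from h import *
for n in("top","scene"):
    d=dict(np.load(n+"0.npz"));P,r,o,ok=world(d)
    reg=(P[...,0]>.2)&(P[...,0]<.65)&(abs(P[...,1])<.35)
    m=ok&reg&(P[...,2]>.070)&(P[...,2]<.088)
    num,lab,st,ce=cv2.connectedComponentsWithStats(m.astype(np.uint8))
    pts=[]
    for i in range(1,num):
        if st[i,4]>800:
            q=P[lab==i]; print(n,st[i],q.mean(0),np.median(q[:,2]));
            print(cv2.minAreaRect(q[:,:2].astype(np.float32))); pts.append(q)
    if pts:
        q=np.vstack(pts); rc=cv2.minAreaRect(q[:,:2].astype(np.float32)); print("CASE",rc)
    hsv=yellow(d)
    c=(hsv[...,0]>20)&(hsv[...,0]<32)&(hsv[...,1]>190)&reg
    num,lab,st,ce=cv2.connectedComponentsWithStats(c.astype(np.uint8))
    keep=np.isin(lab,[i for i in range(1,num) if st[i,4]>8])
    q=onplane(r[keep],o,.042);print("rule n",keep.sum(),np.median(P[keep][:,2]),cv2.minAreaRect(q[:,:2].astype(np.float32)))
    k=d["frame"][:,:,::-1].copy();k[keep]=(255,0,255);cv2.imwrite(f"pics/m_{n}.png",k)
E
```

```text
top [ 293  156   78   91 4865] [ 0.52477622 -0.14355726  0.07917884] 0.07923760783642231
((0.5264950394630432, -0.1418413519859314), (0.19249412417411804, 0.1506107598543167), 10.15739917755127)
top [ 156  183   76   91 5037] [0.46286201 0.18397815 0.07901796] 0.07902712880135332
((0.4650026261806488, 0.1800551414489746), (0.19252200424671173, 0.1554487645626068), 10.577147483825684)
CASE ((0.49525776505470276, 0.020590156316757202), (0.19248174130916595, 0.48043087124824524), 10.699827194213867)
rule n 0 nan ((0.0, 0.0), (0.0, 0.0), 0.0)
scene [ 168   95   91   76 3466] [ 0.53154775 -0.13600708  0.07896952] 0.07909515027129749
((0.5260331034660339, -0.13750001788139343), (0.1936541497707367, 0.15686631202697754), 11.295101165771484)
scene [ 265  161  104   92 4693] [0.47151542 0.19149367 0.07892586] 0.07903752253999075
((0.4669341444969177, 0.17952661216259003), (0.19403892755508423, 0.16414503753185272), 9.77181339263916)
CASE ((0.49683085083961487, 0.022725552320480347), (0.1941506266593933, 0.4816255271434784), 10.526265144348145)
rule n 0 nan ((0.0, 0.0), (0.0, 0.0), 0.0)
  return _methods._mean(a, axis=axis, dtype=dtype,
  ret = ret.dtype.type(ret / rcount)
```

```bash
cat >> h.py <<'E'
C0=np.array([.496,.0215]);TH=np.radians(10.65)
ex=np.array([np.cos(TH),np.sin(TH)]);ey=np.array([-np.sin(TH),np.cos(TH)])
def tocase(p): q=np.asarray(p)[...,:2]-C0; return np.stack([q@ex,q@ey],-1)
def toworld(c): return C0+c[0]*ex+c[1]*ey
E
python3 - <<'E'
from h import *
for n in("top","scene"):
    d=dict(np.load(n+"0.npz"));P,r,o,ok=world(d)
    c=tocase(P)
    m=ok&(abs(c[...,0])<.07)&(abs(c[...,1])<.093)&(P[...,2]>.036)&(P[...,2]<.055)
    hsv=yellow(d);print(n,m.sum(),np.median(hsv[m],0))
    m=cv2.morphologyEx(m.astype(np.uint8),cv2.MORPH_OPEN,np.ones((2,2)))>0
    q=c[m];rc=cv2.minAreaRect(q.astype(np.float32));print(rc, q.mean(0), np.median(P[m][:,2]), q[:,1].min(),q[:,1].max())
    l=cv2.fitLine(q.astype(np.float32),cv2.DIST_HUBER,0,.01,.01).ravel();print("line",l)
    k=cv2.resize(d["frame"][130:290,140:380] if n=="top" else d["frame"][90:270,150:390],None,fx=3,fy=3,interpolation=0)[:,:,::-1];cv2.imwrite(f"pics/z_{n}.png",k)
E
```

```text
top 711 [ 18. 181. 181.]
((-0.016765037551522255, 0.003609471023082733), (0.12913870811462402, 0.1666632741689682), 36.44820785522461) [-0.01248587 -0.00149408] 0.04279533605247077 -0.0971153794239871 0.09224688801930706
line [ 0.0325455   0.99947023 -0.01248587 -0.00149408]
scene 601 [ 18. 200. 187.]
((0.17336584627628326, 0.16758494079113007), (0.6293736100196838, 0.13364075124263763), 43.13351821899414) [-0.00416202  0.00483587] 0.04296151400021031 -0.0884661469600048 0.33397357936435584
line [ 0.04550252  0.99896425 -0.00527715  0.00662728]
```

View pics/z_scene.png

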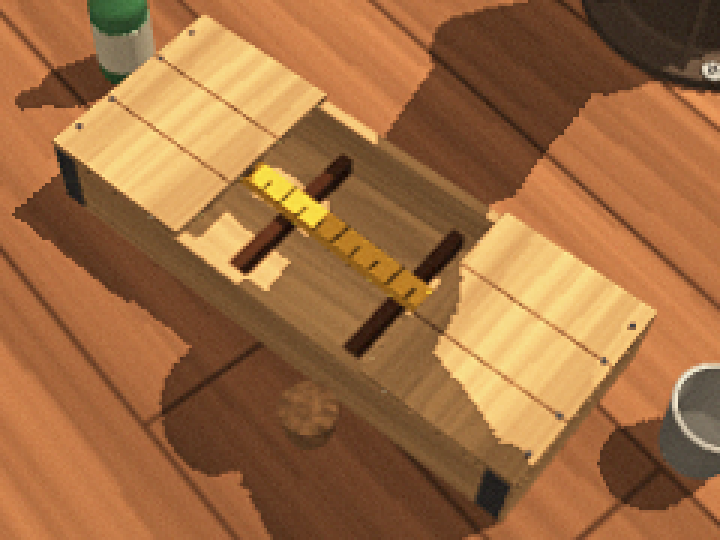

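View pics/z_top.png

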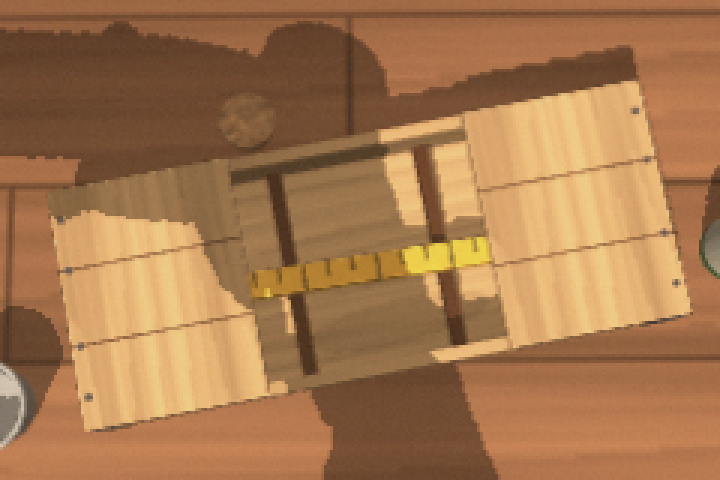

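Both ends are hidden under the boards, so I fit the visible part of the rule, excluding battens and wood by colour. I also compute the tool axes.

```bash
python3 - <<'E'
from h import *
from cell import observe
for n in("top","scene"):
    d=dict(np.load(n+"0.npz"));P,r,o,ok=world(d)
    Q=onplane(r,o,.042);c=tocase(Q);hsv=yellow(d)
    m=(hsv[...,0]>=18)&(hsv[...,0]<35)&(hsv[...,1]>180)&(abs(c[...,0])<.05)&(abs(c[...,1])<.09)
    for lo in np.arange(-.08,.08,.02):
        s=m&(c[...,1]>lo)&(c[...,1]<lo+.02)
        if s.sum()>5: x=c[s][:,0]; print(n,round(lo+.01,3),s.sum(),np.percentile(x,[3,50,97]).round(4))
s=observe();R=cv2.Rodrigues(s["ee_rot"])[0];print(R.round(3),s["position"])
print("case ex,ey",ex,ey)
E
```

```text
top -0.03 34 [-0.0211 -0.0143 -0.0026]
top -0.01 58 [-0.02   -0.0103 -0.0008]
top 0.01 58 [-0.0192 -0.0114 -0.0014]
top 0.03 60 [-0.0179 -0.0099  0.    ]
top 0.05 54 [-0.0173 -0.0084  0.0009]
top 0.07 62 [-0.0172 -0.0085  0.0024]
scene -0.07 48 [-0.0196 -0.0106 -0.0001]
scene -0.05 47 [-0.0208 -0.0089  0.0073]
scene -0.03 41 [-0.0185 -0.0079  0.0053]
scene -0.01 42 [-0.0176 -0.0056  0.0036]
scene 0.01 43 [-0.0174 -0.0074  0.0078]
scene 0.03 42 [-0.017  -0.007   0.0082]
scene 0.05 38 [-0.0159 -0.007   0.0079]
scene 0.07 44 [-0.0141 -0.0044  0.0084]
[[-0.906  0.424 -0.001]
 [ 0.424  0.906 -0.001]
 [-0.    -0.001 -1.   ]] [0.26476548 0.56565604 0.22602495]
case ex,ey [0.98277445 0.18480905] [-0.18480905  0.98277445]
```

```bash
cat >> h.py <<'E'
def go(cx,cy,z,ang=None,s=None):
    """tool delta (cm, deg) to bring TCP to case x,y (m) and height z; ang= world angle of tool y, deg"""
    from cell import observe
    s=observe();R=cv2.Rodrigues(np.array(s["ee_rot"]))[0]
    w=np.r_[toworld((cx,cy)),z]
    a=np.degrees(np.arctan2(R[1,1],R[0,1]))
    t=0 if ang is None else -((ang-a+90)%180-90)
    print("xyz cm",(R.T@(w-s["position"])*100).round(2),"turn",round(t,2),"| now case",tocase(s["position"]).round(4),"z",s["position"][2].round(4),"yang",round(a,2),"F",s["force"].round(2),"w",round(s["width"],3),"t",s["clock"], "tilt",R[:,2].round(3),"q7",s["joints"].round(2)[[0,6]])
    print("tool x,y,z in case:",[ (np.r_[ex@R[:2,i],ey@R[:2,i],R[2,i]]).round(3) for i in range(3)])
E
python3 -c "
from h import *
go(-.0086,.036,.15,8.35)"
```

```text
xyz cm [-41.21 -37.05   7.66] turn 56.57 | now case [-0.1267  0.5775] z 0.226 yang 64.92 F [ 0.09  0.59 -0.48] w 0.999 t 0.1 tilt [-0.001 -0.001 -1.   ] q7 [-1.24 -0.08]
tool x,y,z in case: [array([-0.812,  0.584, -0.   ]), array([ 0.584,  0.812, -0.001]), array([-0.001, -0.001, -1.   ])]
```

{"op": "arm_command", "data": {"deltas": [{"xyz": [-41.2,-37.0,4.0],"turn": 56.6,"jaw": 90},{"xyz": [-41.2,-37.0,4.0],"turn": 56.6,"jaw": 90},{"xyz": [-41.2,-37.0,4.0],"turn": 56.6,"jaw": 90},{"xyz": [-41.2,-37.0,4.0],"turn": 56.6,"jaw": 90},{"xyz": [-41.2,-37.0,4.0],"turn": 56.6,"jaw": 90}]}}

```text
clock: 0.52
position: [0.3462, 0.3726, 0.2113]
ee_rot: [1.6, 2.703, -0.002]
force: [0.4, -0.1, -0.8]
width: 0.687
```

```bash
python3 -c "
from h import *
go(-.0086,.036,.15,8.35)"
```

```text
xyz cm [-34.29  -3.45   6.16] turn 20.4 | now case [-0.0823  0.3727] z 0.2113 yang 28.75 F [ 0.43 -0.12 -0.82] w 0.687 t 0.5167 tilt [-0.001 -0.001 -1.   ] q7 [-1.09 -0.36]
tool x,y,z in case: [array([-0.311,  0.95 , -0.001]), array([ 0.95 ,  0.311, -0.001]), array([-0.001, -0.001, -1.   ])]
```

{"op": "arm_command", "data": {"deltas": [{"xyz": [-34.3,-3.5,4.0],"turn": 20.4,"jaw": 90},{"xyz": [-34.3,-3.5,5.0],"turn": 20.4,"jaw": 90},{"xyz": [-34.3,-3.5,5.0],"turn": 20.4,"jaw": 90},{"xyz": [-34.3,-3.5,5.0],"turn": 20.4,"jaw": 90},{"xyz": [-34.3,-3.5,5.0],"turn": 20.4,"jaw": 90}]}}

```text
clock: 0.93
position: [0.4261, 0.1827, 0.1822]
ee_rot: [2.054, 2.377, -0.002]
force: [-0.2, 0.8, -0.2]
width: 0.647
```

```bash
python3 -c "
from h import *
go(-.0086,.036,.15,8.35)"
```

```text
xyz cm [-13.4    3.58   3.23] turn -0.02 | now case [-0.0389  0.1714] z 0.1822 yang 8.33 F [-0.2   0.82 -0.18] w 0.647 t 0.9333 tilt [-0.    -0.001 -1.   ] q7 [-0.83 -0.26]
tool x,y,z in case: [array([ 0.04 ,  0.999, -0.001]), array([ 0.999, -0.04 , -0.001]), array([-0.001, -0.001, -1.   ])]
```

{"op": "arm_command", "data": {"deltas": [{"xyz": [-13.4,3.6,3.2],"turn": 0,"jaw": 90},{"xyz": [-13.4,3.6,3.2],"turn": 0,"jaw": 90},{"xyz": [-13.4,3.6,3.2],"turn": 0,"jaw": 90},{"xyz": [-13.4,3.6,3.2],"turn": 0,"jaw": 90},{"xyz": [-13.4,3.6,3.2],"turn": 0,"jaw": 90}]}}

```text
clock: 1.35
position: [0.4818, 0.05, 0.1495]
ee_rot: [2.062, 2.368, -0.005]
force: [-0.2, 0.8, 0.8]
width: 0.651
```

```bash
python3 - <<'E'
from h import *
from cell import get_image
go(-.0086,.036,.017,8.35)
d=get_image("scene");cv2.imwrite("pics/s1.png",cv2.resize(d["frame"][60:270,120:400],None,fx=2.6,fy=2.6)[:,:,::-1])
d=get_image("top");cv2.imwrite("pics/t1.png",cv2.resize(d["frame"][130:310,140:410],None,fx=2.6,fy=2.6)[:,:,::-1])
E
```

```text
xyz cm [ 0.59  0.   13.25] turn -0.43 | now case [-0.0087  0.0306] z 0.1495 yang 7.92 F [-0.18  0.81  0.82] w 0.651 t 1.35 tilt [-0.001 -0.004 -1.   ] q7 [-0.55  0.1 ]
tool x,y,z in case: [array([ 0.048,  0.999, -0.003]), array([ 0.999, -0.048, -0.002]), array([-0.002, -0.003, -1.   ])]
```

View pics/s1.png

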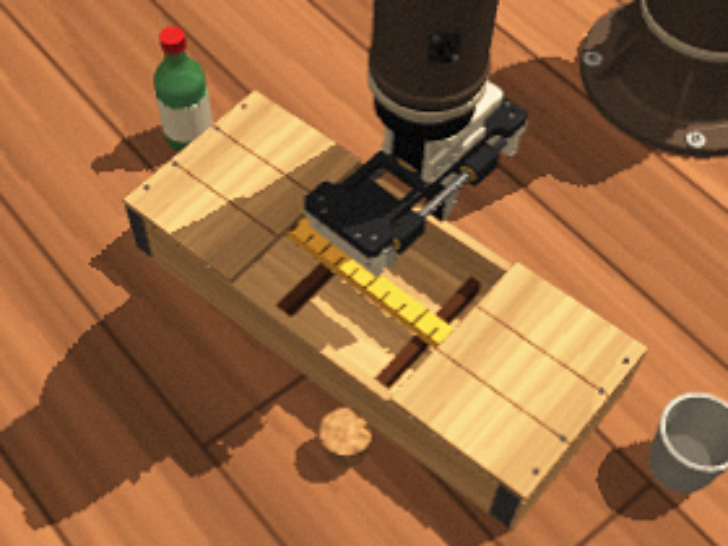

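View pics/t1.png

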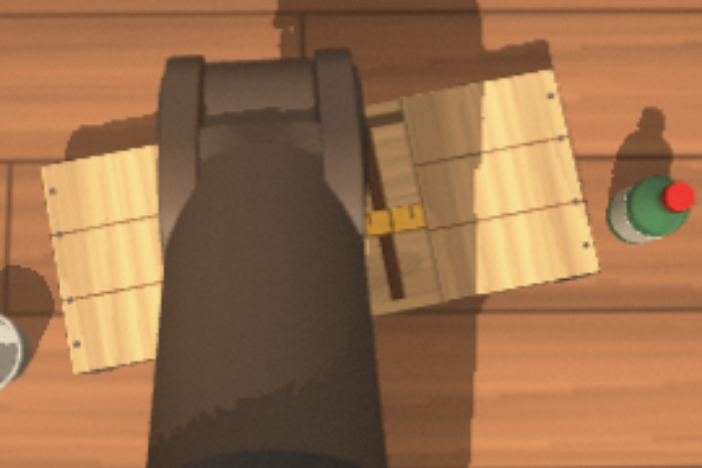

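The scene view shows the gripper centred over the rule, with the hatch clear and the +y part of the rule visible around (440,330). Descending.

{"op": "arm_command", "data": {"deltas": [{"xyz": [0.6,0,3.0],"turn": -0.4,"jaw": 90},{"xyz": [0.6,0,6.0],"turn": -0.4,"jaw": 90},{"xyz": [0.6,0,8.5],"turn": -0.4,"jaw": 90},{"xyz": [0.6,0,10.0],"turn": -0.4,"jaw": 90},{"xyz": [0.6,0,11.0],"turn": -0.4,"jaw": 90}]}}

```text
clock: 1.87
position: [0.4784, 0.0624, 0.0384]
ee_rot: [-2.043, -2.383, 0.005]
force: [-0.2, 0.7, 0.0]
width: 0.644
```

```bash
python3 - <<'E'
from h import *
go(-.0086,.036,.0175,8.35)
E
```

```text
xyz cm [-0.74  0.15  2.09] turn 0.43 | now case [-0.0097  0.0435] z 0.0384 yang 8.78 F [-0.19  0.69  0.  ] w 0.644 t 1.8667 tilt [-0.004 -0.001 -1.   ] q7 [-0.49  0.2 ]
tool x,y,z in case: [array([ 0.033,  0.999, -0.   ]), array([ 0.999, -0.033, -0.004]), array([-0.004, -0.   , -1.   ])]
```

{"op": "arm_command", "data": {"deltas": [{"xyz": [-1.0,0.1,0.2],"turn": 0.4,"jaw": 90},{"xyz": [-1.0,0.1,0.8],"turn": 0.4,"jaw": 90},{"xyz": [-1.0,0.1,1.5],"turn": 0.4,"jaw": 90},{"xyz": [-1.0,0.1,2.1],"turn": 0.4,"jaw": 90},{"xyz": [-1.0,0.1,2.1],"turn": 0.4,"jaw": 90}]}}

```text
clock: 2.28
position: [0.4806, 0.0528, 0.0168]
ee_rot: [-2.051, -2.376, 0.006]
force: [-0.5, 0.4, 0.1]
width: 0.649
```

```bash
python3 - <<'E'
from h import *
go(-.0086,.036,.0175,8.35)
E
```

```text
xyz cm [ 0.24  0.06 -0.07] turn 0.03 | now case [-0.0093  0.0336] z 0.0168 yang 8.38 F [-0.5   0.41  0.07] w 0.649 t 2.2833 tilt [-0.004 -0.001 -1.   ] q7 [-0.45  0.23]
tool x,y,z in case: [array([ 0.04 ,  0.999, -0.   ]), array([ 0.999, -0.04 , -0.005]), array([-0.005, -0.   , -1.   ])]
```

{"op": "arm_command", "data": {"deltas": [{"xyz": [0.0,0,0],"turn": 0,"jaw": 255},{"xyz": [0.0,0,0],"turn": 0,"jaw": 255},{"xyz": [0.0,0,0],"turn": 0,"jaw": 255},{"xyz": [0.0,0,0],"turn": 0,"jaw": 255},{"xyz": [0.0,0,0],"turn": 0,"jaw": 255}], "force": 20}}

```text
clock: 2.7
position: [0.4808, 0.0529, 0.0171]
ee_rot: [-2.051, -2.376, 0.005]
force: [-0.7, -0.7, 0.1]
width: 0.33
```

```bash
python3 - <<'E'
from h import *
go(-.0086,.036,.0175)
E
```

```text
xyz cm [ 0.23  0.05 -0.04] turn 0 | now case [-0.0092  0.0337] z 0.0171 yang 8.38 F [-0.73 -0.71  0.13] w 0.33 t 2.7 tilt [-0.004 -0.001 -1.   ] q7 [-0.45  0.23]
tool x,y,z in case: [array([ 0.04 ,  0.999, -0.   ]), array([ 0.999, -0.04 , -0.004]), array([-0.004, -0.   , -1.   ])]
```

{"op": "arm_command", "data": {"deltas": [{"xyz": [0.0,0,0],"turn": 0,"jaw": 255},{"xyz": [0.0,0,0],"turn": 0,"jaw": 255},{"xyz": [0.0,0,0],"turn": 0,"jaw": 255}]}}

```text
clock: 2.95
position: [0.4809, 0.053, 0.0172]
ee_rot: [-2.052, -2.376, 0.005]
force: [0.9, -0.3, 2.3]
width: 0.241
```

{"op": "arm_command", "data": {"deltas": [{"xyz": [0.0,0,-0.3],"turn": 0,"jaw": 255},{"xyz": [0.0,0,-0.6],"turn": 0,"jaw": 255},{"xyz": [0.0,0,-0.6],"turn": 0,"jaw": 255}]}}

```text
clock: 3.2
position: [0.4812, 0.053, 0.0237]
ee_rot: [-2.052, -2.376, 0.004]
force: [0.3, -0.1, -0.8]
width: 0.239
```

```bash
python3 - <<'E'
from h import *
from cell import observe
go(-.011,-.022,.0235,10.65); print(observe()["ft_torque"])
E
```

```text
xyz cm [-5.58 -0.    0.03] turn -2.27 | now case [-0.0088  0.0337] z 0.0237 yang 8.38 F [ 0.33 -0.1  -0.84] w 0.239 t 3.2 tilt [-0.003 -0.001 -1.   ] q7 [-0.46  0.23]
tool x,y,z in case: [array([ 0.04 ,  0.999, -0.   ]), array([ 0.999, -0.04 , -0.003]), array([-0.003,  0.   , -1.   ])]
[-0.06269899  0.04503894  0.00606935]
```

{"op": "arm_command", "data": {"deltas": [{"xyz": [-1.5,0,0],"turn": -0.7,"jaw": 255},{"xyz": [-3,0,0],"turn": -1.4,"jaw": 255},{"xyz": [-4.5,0,0],"turn": -2.2,"jaw": 255},{"xyz": [-5.5,0,0],"turn": -2.2,"jaw": 255},{"xyz": [-5.5,0,0],"turn": -2.2,"jaw": 255}]}}

```text
clock: 3.62
position: [0.4895, -0.0038, 0.0239]
ee_rot: [-2.011, -2.412, 0.004]
force: [-0.7, -0.0, -0.7]
width: 0.238
```

```bash
python3 - <<'E'
from h import *
from cell import observe,get_image
go(-.011,-.022,.0235,10.65); print(observe()["ft_torque"])
d=get_image("scene");np.savez("s2.npz",**d);cv2.imwrite("pics/s2.png",cv2.resize(d["frame"][60:270,120:400],None,fx=2.8,fy=2.8)[:,:,::-1])
E
```

```text
xyz cm [0.17 0.01 0.04] turn -0.28 | now case [-0.0111 -0.0237] z 0.0239 yang 10.37 F [-0.72 -0.04 -0.74] w 0.238 t 3.6167 tilt [-0.003 -0.002 -1.   ] q7 [-0.33  0.36]
tool x,y,z in case: [array([ 0.005,  1.   , -0.001]), array([ 1.   , -0.005, -0.003]), array([-0.003, -0.001, -1.   ])]
[-0.03223835 -0.0138475  -0.0443197 ]
```

View pics/s2.png

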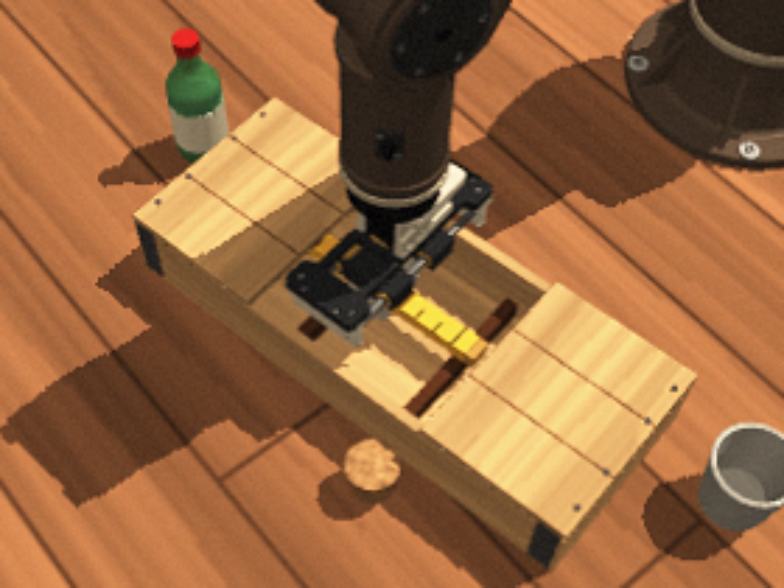

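The +y brass end is now visible in the hatch, at about (480,350) in the crop. I'll measure it.

```bash
python3 - <<'E'
from h import *
d=dict(np.load("s2.npz"));P,r,o,ok=world(d)
z=.0487
Q=onplane(r,o,z);c=tocase(Q);hsv=yellow(d)
for i in range(176,196):
    print(i,' '.join(f"{hsv[i,j,0]:3d}/{hsv[i,j,1]:3d}" for j in range(280,302,2)))
for (u,v) in [(288,178),(292,184),(291,187),(287,189),(294,184)]:
    print(u,v,c[v,u].round(4),tocase(P[v,u]).round(4),P[v,u,2].round(4))
m=ok&(abs(c[...,0])<.05)&(c[...,1]>.0)&(c[...,1]<.095)&(hsv[...,0]>=20)&(hsv[...,1]>180)
q=P[m];cc=tocase(q)
for lo in np.arange(0.0,.1,.015):
    s=(cc[:,1]>lo)&(cc[:,1]<lo+.015)&(q[:,2]>.03)
    if s.sum()>4: print(round(lo,3),s.sum(),np.percentile(q[s,2],[20,50,80]).round(4),np.median(cc[s,0]).round(4))
E
```

```text
176  26/180  26/178  27/178  16/158  15/152  15/151  11/179  11/186   9/178  10/170  13/150
177  26/179  27/178  27/180  20/174  16/140  12/153  11/185  11/181  10/190  13/189  15/153
178  27/178  27/180  23/192  25/186  24/153  10/182  11/164  10/182   9/177  15/164  15/146
179  27/179  26/181  22/187  27/178  28/179  17/193   9/174   7/169  14/165  14/149  15/153
180  27/178  22/188  23/189  26/175  27/176  25/181  10/179   9/172  15/165  14/148  16/142
181  27/178  21/177  27/178  27/172  27/178  23/180  15/176  10/160  14/157  15/146  18/127
182  19/199  23/191  27/179  26/176  27/178  17/175  19/168  14/168  15/145  15/148  19/123
183  17/210  24/185  27/178  27/179  23/182  19/164  19/168  16/146  16/138  18/131  19/125
184  17/210  17/203  27/179  28/174  17/179  19/166  17/181  16/145  17/134  19/123  18/125
185  16/185  17/199  18/205  25/168  19/163  19/167  15/180  18/132  17/135  20/129  19/125
186  16/144  18/213  17/211  16/179  19/165  17/173  16/174  19/126  20/126  19/122  18/133
187  16/148  15/211  17/200  15/174  18/172  15/182  16/153  18/135  19/126  19/124  18/
[... 482 characters left out ...]
1  12/146  16/140  16/138  19/125  19/125  17/130  18/134  18/122  17/129
194  10/168   5/135  15/150  18/124  14/157  19/129  19/130  17/133  19/130  19/131  17/142
195  10/185  13/163  15/145  20/105  17/137  15/146  19/129  18/130  19/126  18/130  17/140
288 178 [-0.0212  0.0622] [-0.0194  0.0632] 0.0519
292 184 [-0.0138  0.0802] [-0.0131  0.0806] 0.0501
291 187 [-0.0054  0.0835] [-0.007   0.0826] 0.0458
287 189 [0.0053 0.0796] [0.0008 0.0769] 0.04
294 184 [-0.017   0.0839] [-0.0202  0.0822] 0.0429
0.0 21 [0.0472 0.0492 0.0506] -0.0075
0.015 11 [0.0489 0.0496 0.0504] -0.0057
0.03 19 [0.0484 0.0492 0.0514] -0.0048
0.045 18 [0.0482 0.0499 0.0513] -0.0083
0.06 7 [0.0487 0.0501 0.0514] -0.009
```

The +y end is at case y ≈ 0.082, clear of the lid edge at 0.095. That puts the rule's centre near −0.063, 39 mm from the grip, and the rule is still level. I'll ease the grip so the −y end can droop.

{"op": "arm_command", "data": {"deltas": [{"xyz": [0,0,0],"turn": -0.3,"jaw": 255},{"xyz": [0,0,0],"turn": -0.3,"jaw": 255},{"xyz": [0,0,0],"turn": -0.3,"jaw": 255}], "force": 3}}

```text
clock: 3.92
position: [0.4891, -0.0015, 0.0238]
ee_rot: [-2.001, -2.419, 0.004]
force: [0.2, 0.1, 0.6]
width: 0.237
```

```bash
cat > prof.py <<'E'
from h import *
from cell import observe,get_image
import sys
n=sys.argv[1]
go(-.011,-.022,.0235,10.65)
d=get_image("scene");np.savez(n+".npz",**d);cv2.imwrite(f"pics/{n}.png",cv2.resize(d["frame"][40:270,120:420],None,fx=2.5,fy=2.5)[:,:,::-1])
P,r,o,ok=world(d);c=tocase(P);hsv=yellow(d)
m=ok&(abs(c[...,0])<.05)&(abs(c[...,1])<.3)&(hsv[...,0]>=22)&(hsv[...,0]<32)&(hsv[...,1]>150)&(hsv[...,2]>90)&(P[...,2]>.03)&(P[...,2]<.35)
k,l,st,_=cv2.connectedComponentsWithStats(m.astype(np.uint8)); m=np.isin(l,[i for i in range(1,k) if st[i,4]>=12])
q=P[m];cc=c[m]
for lo in np.arange(-.3,.3,.02):
    s=(cc[:,1]>lo)&(cc[:,1]<lo+.02)
    if s.sum()>7: print(round(lo+.01,3),s.sum(),np.percentile(q[s,2],[20,50,80]).round(4),np.median(cc[s,0]).round(4))
p=np.c_[cc[:,1],q[:,2]]
if len(p)>10:
    l=cv2.fitLine(p.astype(np.float32),cv2.DIST_HUBER,0,.01,.01).ravel();print("tilt deg",np.degrees(np.arctan(l[1]/l[0])),"top z at y=0:",l[3]-l[2]*l[1]/l[0],"ymax",p[:,0].max())
E
python3 prof.py s3
```

```text
xyz cm [-0.07 -0.    0.03] turn 0.14 | now case [-0.011  -0.0213] z 0.0238 yang 10.79 F [0.2  0.14 0.59] w 0.237 t 3.9167 tilt [-0.003 -0.    -1.   ] q7 [-0.33  0.36]
tool x,y,z in case: [array([-0.002,  1.   ,  0.   ]), array([ 1.   ,  0.002, -0.003]), array([-0.003,  0.   , -1.   ])]
0.01 40 [0.0521 0.053  0.0547] -0.01
0.03 51 [0.0546 0.0558 0.0569] -0.0101
0.05 50 [0.0574 0.0585 0.0602] -0.0097
0.07 33 [0.0599 0.0614 0.0626] -0.0114
tilt deg 8.503873 top z at y=0: 0.051303256 ymax 0.07267116139286593
```

View pics/s3.png

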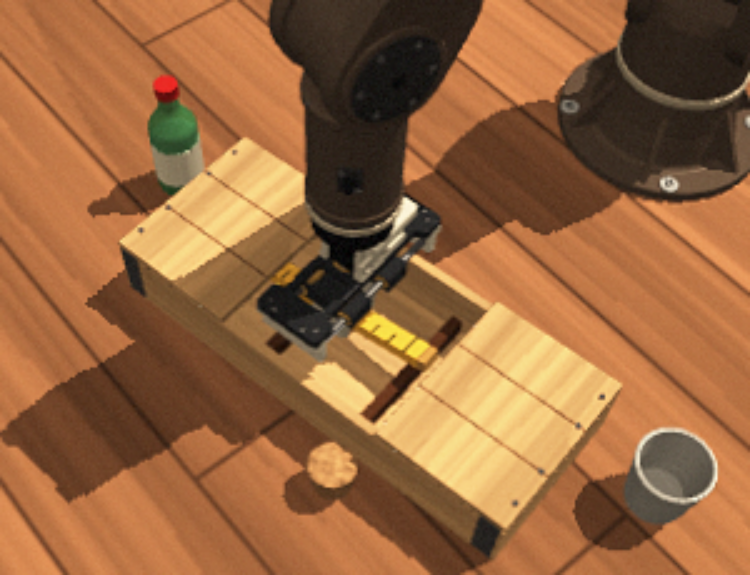

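The −y end has dropped to the floor, a tilt of 8.5°. Next I lift 32 mm with the light grip, so the end stays inside while the +y end rises.

{"op": "arm_command", "data": {"deltas": [{"xyz": [0,0,-0.6],"turn": 0,"jaw": 255},{"xyz": [0,0,-1.3],"turn": 0,"jaw": 255},{"xyz": [0,0,-2.0],"turn": 0,"jaw": 255},{"xyz": [0,0,-2.4],"turn": 0,"jaw": 255},{"xyz": [0,0,-2.4],"turn": 0,"jaw": 255}]}}

```text
clock: 4.38
position: [0.49, -0.0013, 0.0491]
ee_rot: [-2.002, -2.42, 0.001]
force: [0.3, 0.2, -1.0]
width: 0.237
```

```bash
python3 prof.py s4
```

```text
xyz cm [-0.07 -0.09  2.56] turn 0.15 | now case [-0.0101 -0.0213] z 0.0491 yang 10.8 F [ 0.3   0.25 -0.98] w 0.237 t 4.3833 tilt [-0.001 -0.    -1.   ] q7 [-0.35  0.34]
tool x,y,z in case: [array([-0.003,  1.   ,  0.   ]), array([ 1.   ,  0.003, -0.001]), array([-0.001,  0.   , -1.   ])]
0.01 25 [0.0815 0.0834 0.0862] -0.0107
0.03 48 [0.087  0.0879 0.0898] -0.0099
0.05 38 [0.0923 0.0938 0.0969] -0.0091
0.07 23 [0.0979 0.0986 0.0994] -0.0089
tilt deg 16.275684 top z at y=0: 0.07995331 ymax 0.06816669328578251
```

Tilt is 16°. The top of the rule at the −y lid edge is at 52 mm (limit 68), and its underside at the +y edge will be about 91 mm (limit 78). I grip firmly and draw it out along its own axis.

{"op": "arm_command", "data": {"deltas": [{"xyz": [0,0,0],"turn": 0,"jaw": 255},{"xyz": [0,0,0],"turn": 0,"jaw": 255},{"xyz": [0,0,-0.4],"turn": 0,"jaw": 255},{"xyz": [1,0,-0.7],"turn": 0,"jaw": 255},{"xyz": [2.0,0,-1.0],"turn": 0,"jaw": 255}], "force": 30}}

```text
clock: 4.85
position: [0.4859, 0.0187, 0.0588]
ee_rot: [-2.003, -2.418, 0.002]
force: [0.2, -0.9, -1.0]
width: 0.239
```

```bash
python3 prof.py s5
```

```text
xyz cm [-2.11 -0.05  3.53] turn 0.07 | now case [-0.0105 -0.0009] z 0.0588 yang 10.72 F [ 0.21 -0.93 -1.05] w 0.239 t 4.85 tilt [-0.002 -0.    -1.   ] q7 [-0.4   0.29]
tool x,y,z in case: [array([-0.001,  1.   ,  0.   ]), array([ 1.   ,  0.001, -0.002]), array([-0.002,  0.   , -1.   ])]
0.03 29 [0.092  0.0937 0.0954] -0.0101
0.05 46 [0.0968 0.098  0.1   ] -0.0106
0.07 41 [0.1014 0.1041 0.1062] -0.0099
0.09 23 [0.1076 0.108  0.1089] -0.0092
tilt deg 15.999742 top z at y=0: 0.08416042 ymax 0.08828962271058964
```

{"op": "arm_command", "data": {"deltas": [{"xyz": [1.5,0,-0.43],"turn": 0,"jaw": 255},{"xyz": [3.5,0,-1.0],"turn": 0,"jaw": 255},{"xyz": [5.5,0,-1.6],"turn": 0,"jaw": 255},{"xyz": [7,0,-2.0],"turn": 0,"jaw": 255},{"xyz": [7.0,0,-2.0],"turn": 0,"jaw": 255}]}}

```text
clock: 5.32
position: [0.4719, 0.0948, 0.0799]
ee_rot: [-1.992, -2.425, -0.003]
force: [0.1, 0.1, -0.3]
width: 0.238
```

```bash
python3 prof.py s6
```

```text
xyz cm [-9.87 -0.18  5.6 ] turn 0.56 | now case [-0.0101  0.0765] z 0.0799 yang 11.21 F [ 0.08  0.14 -0.33] w 0.238 t 5.3167 tilt [-0.002  0.004 -1.   ] q7 [-0.57  0.12]
tool x,y,z in case: [array([-0.01 ,  1.   ,  0.004]), array([ 1.   ,  0.01 , -0.001]), array([-0.001,  0.004, -1.   ])]
-0.01 11 [0.08   0.082  0.0824] -0.0118
0.01 18 [0.0829 0.0839 0.0846] -0.0085
0.11 45 [0.1123 0.115  0.1175] -0.0116
0.13 60 [0.1182 0.1211 0.1232] -0.0098
0.15 54 [0.1251 0.1274 0.1286] -0.0094
0.17 20 [0.1291 0.1297 0.1318] -0.0098
tilt deg 16.207287 top z at y=0: 0.08301388 ymax 0.1668504853266474
```

View pics/s6.png

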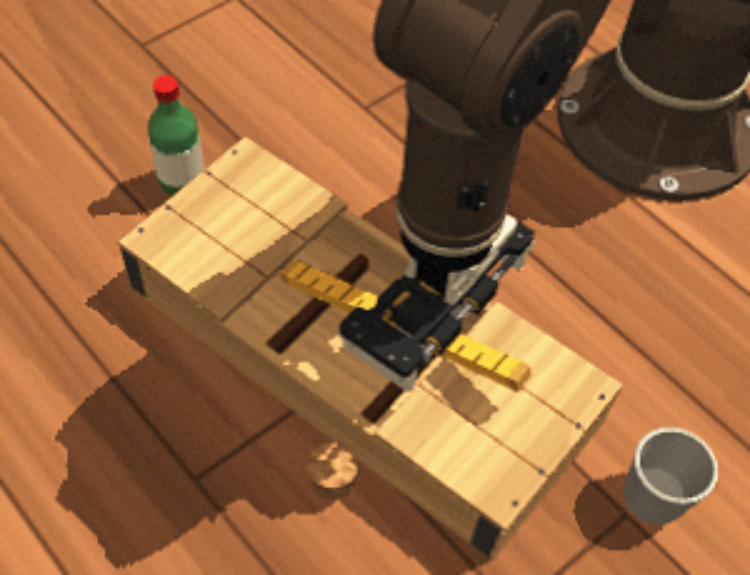

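The +y end is well out, with the −y end just at the lid edge near (283,272). I draw another 3 cm along the axis and then lift.

{"op": "arm_command", "data": {"deltas": [{"xyz": [1.5,0,-0.45],"turn": -0.5,"jaw": 255},{"xyz": [3.0,0,-0.9],"turn": -0.5,"jaw": 255},{"xyz": [3.0,0,-0.9],"turn": -0.5,"jaw": 255},{"xyz": [3.0,0,-2.5],"turn": -0.5,"jaw": 255},{"xyz": [3.0,0,-5],"turn": -0.5,"jaw": 255}]}}

```text
clock: 5.78
position: [0.4647, 0.1209, 0.1282]
ee_rot: [-1.982, -2.432, 0.006]
force: [-1.1, 0.6, -0.6]
width: 0.237
```

{"op": "arm_command", "data": {"deltas": [{"xyz": [0,0,-3],"turn": 0,"jaw": 255},{"xyz": [0,0,-5.5],"turn": 0,"jaw": 255},{"xyz": [0,0,-6],"turn": 0,"jaw": 255},{"xyz": [0,0,-6],"turn": 0,"jaw": 255}]}}

```text
clock: 6.12
position: [0.4662, 0.1204, 0.1894]
ee_rot: [-1.984, -2.432, 0.001]
force: [0.3, -0.0, -1.6]
width: 0.237
```

```bash
python3 prof.py s7
```

```text
xyz cm [-12.5   -0.17  16.57] turn 0.95 | now case [-0.011   0.1027] z 0.1894 yang 11.6 F [ 0.25 -0.   -1.59] w 0.237 t 6.1167 tilt [-0.003  0.001 -1.   ] q7 [-0.69 -0.02]
tool x,y,z in case: [array([-0.017,  1.   ,  0.002]), array([ 1.   ,  0.017, -0.002]), array([-0.002,  0.002, -1.   ])]
-0.01 11 [0.183  0.1842 0.1847] -0.0054
0.01 41 [0.1871 0.1889 0.1902] -0.0077
0.03 14 [0.1913 0.1919 0.1931] -0.0158
0.13 32 [0.2228 0.2245 0.2256] -0.0117
0.15 69 [0.2266 0.2282 0.23  ] -0.0107
0.17 67 [0.2321 0.2338 0.2358] -0.0106
0.19 48 [0.2377 0.2392 0.2404] -0.0104
tilt deg 16.26529 top z at y=0: 0.18489116 ymax 0.1928870438147076
```

View pics/s7.png

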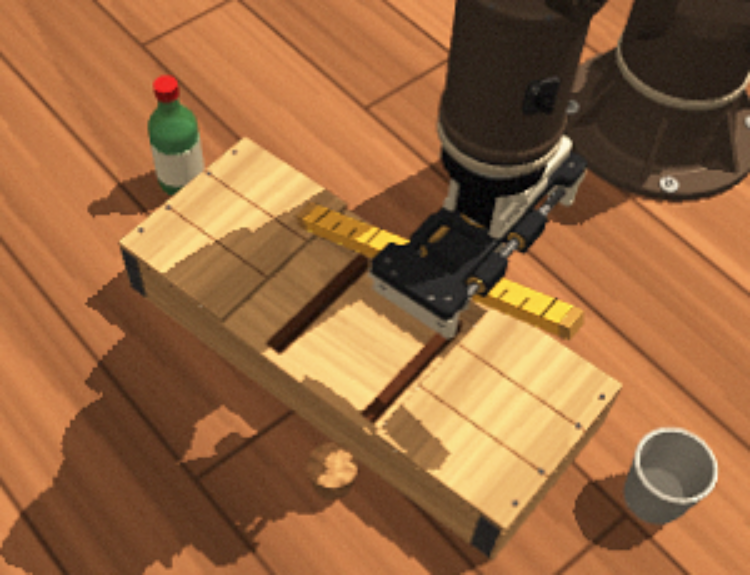

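The rule is out, tilted 16° and clear of the boards. Next I centre it over the hatch and lower it so its low end rests lightly on the lid top. A light grip will let it turn level, bridging both boards, before I grip firmly and lift.

{"op": "arm_command", "data": {"deltas": [{"xyz": [-2,0,0],"turn": 0.9,"jaw": 255},{"xyz": [-4.5,0,0],"turn": 0.9,"jaw": 255},{"xyz": [-6.4,0,1.5],"turn": 0.9,"jaw": 255},{"xyz": [-6.4,0,3.5],"turn": 0.9,"jaw": 255},{"xyz": [-6.4,0,5],"turn": 0.9,"jaw": 255}]}}

```text
clock: 6.58
position: [0.4768, 0.0556, 0.1354]
ee_rot: [-2.005, -2.412, 0.009]
force: [-0.2, 0.6, -0.8]
width: 0.235
```

```bash
sed -i 's/^go(.*/go(-.010,.039,.124,10.65)/' prof.py; python3 prof.py s8
```

```text
xyz cm [0.2  0.27 1.14] turn -0.1 | now case [-0.0126  0.037 ] z 0.1354 yang 10.55 F [-0.18  0.56 -0.83] w 0.235 t 6.5833 tilt [-0.007 -0.001 -1.   ] q7 [-0.56  0.15]
tool x,y,z in case: [array([0.002, 1.   , 0.   ]), array([ 1.   , -0.002, -0.007]), array([-0.007,  0.   , -1.   ])]
0.07 41 [0.1688 0.1708 0.1718] -0.0128
0.09 57 [0.1737 0.1763 0.1783] -0.0116
0.11 49 [0.1798 0.1816 0.1839] -0.0112
0.13 23 [0.1848 0.1854 0.1862] -0.0105
tilt deg 16.439585 top z at y=0: 0.14954455 ymax 0.127112004500095
```

{"op": "arm_command", "data": {"deltas": [{"xyz": [0.2,0.2,0.6],"turn": 0,"jaw": 255},{"xyz": [0.2,0.2,1.2],"turn": 0,"jaw": 255},{"xyz": [0.2,0.2,1.2],"turn": 0,"jaw": 255}]}}

```text
clock: 6.88
position: [0.4757, 0.0584, 0.1197]
ee_rot: [-2.0, -2.412, 0.017]
force: [-0.1, -1.4, -0.0]
width: 0.233
```

{"op": "arm_command", "data": {"deltas": [{"xyz": [0,0,0],"turn": 0,"jaw": 255},{"xyz": [0,0,0],"turn": 0,"jaw": 255},{"xyz": [0,0,0.8],"turn": 0,"jaw": 255},{"xyz": [0,0,1.6],"turn": 0,"jaw": 255},{"xyz": [0,0,2.2],"turn": 0,"jaw": 255}], "force": 3}}

```text
clock: 7.3
position: [0.4753, 0.0585, 0.097]
ee_rot: [-2.0, -2.412, 0.017]
force: [0.3, 0.6, -0.6]
width: 0.237
```

```bash
sed -i 's/^go(.*/go(-.010,.039,.069,10.65)/' prof.py; python3 prof.py s9
```

```text
xyz cm [-0.12  0.39  2.79] turn 0.03 | now case [-0.0135  0.0402] z 0.097 yang 10.68 F [ 0.29  0.59 -0.64] w 0.237 t 7.3 tilt [-0.013 -0.003 -1.   ] q7 [-0.54  0.18]
tool x,y,z in case: [array([-0.001,  1.   , -0.   ]), array([ 1.   ,  0.001, -0.013]), array([-0.013, -0.   , -1.   ])]
-0.13 30 [0.0964 0.0974 0.0987] -0.0124
0.07 39 [0.1262 0.127  0.1276] -0.0128
0.09 60 [0.128  0.1295 0.1306] -0.0121
0.11 51 [0.1308 0.1318 0.133 ] -0.0107
0.13 47 [0.1338 0.1349 0.1357] -0.0113
tilt deg 8.313826 top z at y=0: 0.11615898 ymax 0.1328977243106273
```

View pics/s9.png

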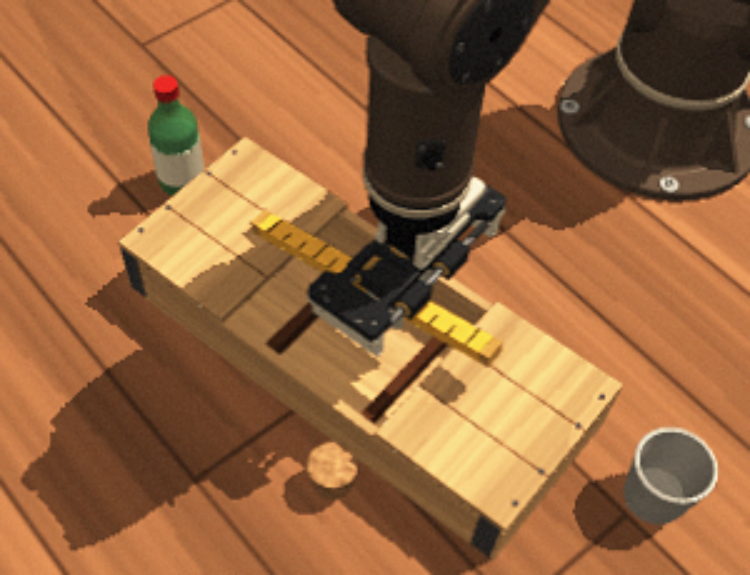

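The low end rests on the lid at (262,222) and the tilt is down to 8°. Lowering further.

{"op": "arm_command", "data": {"deltas": [{"xyz": [0,0.0,0.8],"turn": 0,"jaw": 255},{"xyz": [0,0.0,1.6],"turn": 0,"jaw": 255},{"xyz": [0,0.0,2.2],"turn": 0,"jaw": 255},{"xyz": [0,0.0,2.5],"turn": 0,"jaw": 255},{"xyz": [0,0.0,2.5],"turn": 0,"jaw": 255}]}}

```text
clock: 7.77
position: [0.4738, 0.0581, 0.0702]
ee_rot: [-1.999, -2.411, 0.021]
force: [0.0, -0.5, -0.4]
width: 0.239
```

```bash
python3 prof.py s10
```

```text
xyz cm [-0.1   0.51  0.11] turn 0.02 | now case [-0.0151  0.04  ] z 0.0702 yang 10.67 F [ 0.   -0.49 -0.41] w 0.239 t 7.7667 tilt [-0.016 -0.004 -1.   ] q7 [-0.52  0.21]
tool x,y,z in case: [array([-0.   ,  1.   , -0.001]), array([ 1.   ,  0.   , -0.017]), array([-0.017, -0.001, -1.   ])]
-0.13 39 [0.0946 0.0955 0.0965] -0.012
0.07 50 [0.0942 0.0955 0.0968] -0.0143
0.09 67 [0.0944 0.0956 0.0974] -0.013
0.11 63 [0.0946 0.0957 0.0969] -0.0134
0.13 53 [0.0952 0.096  0.0972] -0.0133
tilt deg 0.02810387 top z at y=0: 0.09564227 ymax 0.13467339617260402
```

It lies level across both boards at 0.0° tilt, with negligible force. I grip firmly and lift.

{"op": "arm_command", "data": {"deltas": [{"xyz": [0,0.0,0],"turn": 0,"jaw": 255},{"xyz": [0,0.0,0],"turn": 0,"jaw": 255},{"xyz": [0,0.0,0],"turn": 0,"jaw": 255},{"xyz": [0,0.0,-0.6],"turn": 0,"jaw": 255},{"xyz": [0,0.0,-1.5],"turn": 0,"jaw": 255}], "force": 40}}

```text
clock: 8.23
position: [0.4738, 0.058, 0.0858]
ee_rot: [-1.999, -2.41, 0.022]
force: [-0.7, -0.1, -0.9]
width: 0.236
```

{"op": "arm_command", "data": {"deltas": [{"xyz": [0,0.0,-2.5],"turn": 0,"jaw": 255},{"xyz": [0,0.0,-5],"turn": 0,"jaw": 255},{"xyz": [0,0.0,-7],"turn": 0,"jaw": 255},{"xyz": [0,0.0,-8.5],"turn": 0,"jaw": 255},{"xyz": [0,0.0,-9.2],"turn": 0,"jaw": 255}]}}

```text
clock: 8.65
position: [0.4765, 0.0585, 0.1807]
ee_rot: [-2.0, -2.411, 0.016]
force: [0.3, -0.3, -0.6]
width: 0.231
```

{"op": "arm_command", "data": {"deltas": [{"xyz": [0,0.0,0],"turn": 0,"jaw": 255},{"xyz": [0,0.0,0],"turn": 0,"jaw": 255},{"xyz": [0,0.0,0],"turn": 0,"jaw": 255}]}}

```text
clock: 8.9
position: [0.476, 0.0584, 0.1802]
ee_rot: [-2.0, -2.411, 0.017]
force: [0.5, 0.3, -1.3]
width: 0.234
```

```bash
python3 prof.py s11
```

```text
xyz cm [-0.09  0.44 11.11] turn 0.0 | now case [-0.0128  0.04  ] z 0.1802 yang 10.65 F [ 0.5   0.33 -1.32] w 0.234 t 8.9 tilt [-0.014 -0.003 -1.   ] q7 [-0.59  0.11]
tool x,y,z in case: [array([-0.,  1., -0.]), array([ 1.   ,  0.   , -0.014]), array([-0.014, -0.   , -1.   ])]
0.07 62 [0.2044 0.2056 0.2069] -0.0116
0.09 71 [0.2045 0.2058 0.2069] -0.0116
0.11 70 [0.2052 0.2061 0.2069] -0.0114
0.13 60 [0.2052 0.2061 0.207 ] -0.011
tilt deg 0.5055926 top z at y=0: 0.20503046 ymax 0.13531602873420429
```

View pics/s11.png

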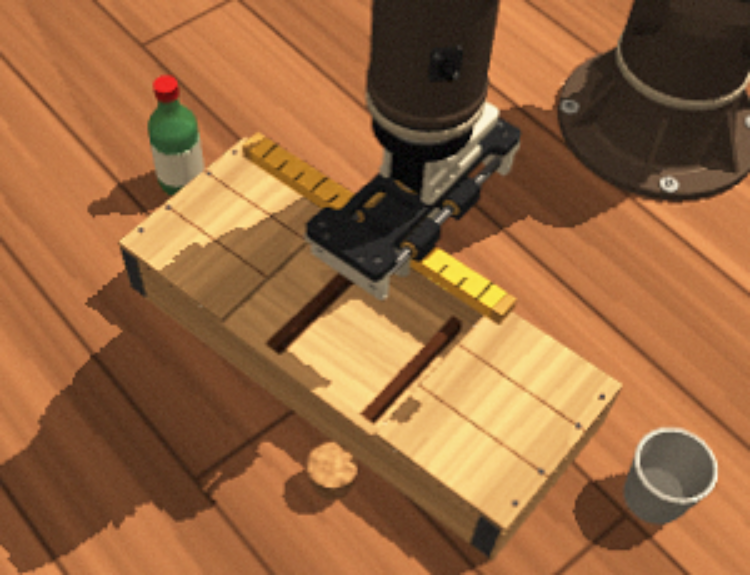

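The rule is level and about 11 cm above the lids; bottle, cup and bung are where they were. I'll check for stillness or creep, then hand in.

{"op": "arm_command", "data": {"deltas": [{"xyz": [0,0.0,0],"turn": 0,"jaw": 255},{"xyz": [0,0.0,0],"turn": 0,"jaw": 255},{"xyz": [0,0.0,0],"turn": 0,"jaw": 255},{"xyz": [0,0.0,0],"turn": 0,"jaw": 255},{"xyz": [0,0.0,0],"turn": 0,"jaw": 255}]}}

```text
clock: 9.37
position: [0.4758, 0.0583, 0.1797]
ee_rot: [-2.0, -2.411, 0.019]
force: [0.7, -0.2, -0.5]
width: 0.237
```

```bash
python3 prof.py s12; python3 - <<'E'
from cell import observe,sign_off
s=observe();print(abs(s["dq"]).max(),s["position"],s["width"])
print(sign_off())
E
```

```text
xyz cm [-0.08  0.47 11.07] turn -0.01 | now case [-0.013   0.0399] z 0.1797 yang 10.64 F [ 0.66 -0.19 -0.53] w 0.237 t 9.3667 tilt [-0.015 -0.003 -1.   ] q7 [-0.59  0.11]
tool x,y,z in case: [array([ 0.   ,  1.   , -0.001]), array([ 1.   , -0.   , -0.015]), array([-0.015, -0.001, -1.   ])]
0.07 61 [0.2043 0.2051 0.2061] -0.011
0.09 72 [0.2045 0.2054 0.2064] -0.0116
0.11 70 [0.2045 0.2059 0.207 ] -0.0113
0.13 60 [0.2046 0.2057 0.2064] -0.0114
tilt deg 0.5427958 top z at y=0: 0.20459719 ymax 0.13502285988306784
0.002690284889563193 [0.47587274 0.05834077 0.17981236] 0.23402697009739987
the job is handed in; nothing more can be done
None
```

The rule is out of the case, and I handed the job in at about 9.4 s with it held level in the gripper about 11 cm above the lid boards.

**What I did:**
- **Shift:** I gripped the rule through the hatch and moved it 57 mm toward the case's −y end, until its +y end showed in the hatch.
- **Tilt:** I eased the grip to 3 N so the −y end dropped to the floor, then lifted to about 16°.
- **Draw out:** I drew it along its own axis, +y end first. By measurement it cleared the −y board by about 11 mm and the +y board by more than that.
- **Level:** I rested it lightly across the two boards with the grip eased until it lay level. I then gripped at 40 N and lifted.

**Last checks:**
- **Tilt:** about 0.5°, with the gripper itself leaning about 0.9° sideways.
- **Stillness:** joint speeds were below 0.003 rad/s. The gripper sank about 0.5 mm over the last 0.5 s.
- **Contact:** the wrist readings I took stayed within about 2.5 N throughout.
- **Bystanders:** the bottle, cup and bung look unmoved in the scene pictures; I did not measure their positions.

The rule is held about 39 mm off its balance point. It did not slip in the final hold, and no checks failed or disagreed.

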